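# Set and lock the length stop of the tube-sawing jig

### The job

Set the length stop on the tube-sawing jig: push the carrier along its rail towards the saw block until its index pin clicks into the next notch (the middle one). Then hook the stop rod by its finger plate, draw it out against its spring until its needle points at the middle of the red length mark, and, while holding it there, squeeze the cam lever fully shut alongside the rod with the other finger. Finish while still holding: keep rod and closed lever pinched between the fingers, let go of nothing, and leave the cup, tin, file and bur block where they are.

Things in the scene. Friction and masses are not known exactly. Their poses are not given: they have to be found in the camera images.
- station (a point): Middle notch (7 mm wide) in the top edge of the steel notch plate, 30 mm above the bench. The jig (green base 134 x 570 mm, fixed, turned up to 20 degrees) has its axes here: y level along the rail to the saw block (dark V block with brass tube, face 255 mm away), x level, away from the robot, z up; used in all words below. The rod's axis is 50 mm to -x. Other notches: 75 mm either way along y.
- index_pin (a point): Sprung index pin of the carrier (brass housing), at its axis, 30 mm above the bench, where it meets the notch plate. It starts between the first and the middle notch. When this point is over a notch the pin drops in and centres the carrier from 1 to 2 mm off. About 4 N moves the carrier between notches, about 16 N drags it out of one; travel ends 77 mm past the middle notch.
- knob (a point): Carrier's black push knob: upright, 20 mm across, 88 to 112 mm above the bench; this point on its axis at 100 mm. It sits on an aluminium block 36 x 28 mm, top at 82 mm. From the pin it is 50 mm to -x, 46 mm to -y. Ahead of it on the rod's line: barrel (radius 13, axis 66 mm up), collar (46 mm wide, top 80.5 mm, front face 104 mm ahead), then open deck, 78 mm wide, top 40 mm, to 186 mm ahead.
- finger_plate (a point): Middle of the rear face (towards collar and knob) of the stop rod's finger plate, 66 mm above the bench: a dark upright plate on the rod's robot side, 5 to 29 mm from the rod's axis (this point at 17), 5 mm thick, 50 to 84 mm above the bench. A finger goes down between collar and plate (gap 34 mm with the rod home; the deck below is at 40 mm) and pulls this face towards the saw block.
- stop_rod: Stop rod: steel bar 12 x 12 mm, level along the rail, axis 66 mm above the bench, through the collar; it carries finger plate, needle and a brass stop head at its end; slides out to the saw block (+y) up to 40 mm. A spring (1.2 N home, 3 N drawn) pulls it home unless the lever is shut. It starts home. Origin at bench level under its axis, level with the lever's hinge when home; axes as station.
- needle (a point): Tip of the small needle at the foot of the finger plate, 51 mm above the bench, 38.5 mm to -x from the rod's axis and 2.5 mm to +y of the plate's rear face; moves with the rod.
- mark (a point): Centre of the red length mark (clip 6 mm wide along the rail, 11 mm across) on the white scale of the carrier's deck, 46 mm above the bench, screwed fast to the carrier. The needle shall stand over its middle: same place along y. It lies 18 to 30 mm to +y of the needle of the home rod.
- cam_lever: Cam lever, black, orange tip, 8 mm thick, 75 mm long, 58 to 74 mm above the bench. Origin at bench level on its upright hinge, 19 mm to +x from the rod's axis, 8 mm behind the collar's front face. Its y axis points along it: angle to station's y is 0 shut (against a stop), 0.40 to 0.50 rad open at the start, tip towards +x. Shut, its outer face is 21 mm from the rod's axis (23 at the tip).
- lever_tip (a point): Centre of the lever's orange tip (radius 5 mm), 70.5 mm from the hinge, 66 mm above the bench. Pushing it in takes 1 to 4 N at the tip; it stays where it is left. In the last 0.3 rad its cam presses a shoe on the rod without dragging it; fully shut it stays shut and locks the rod to about 20 N.
- cup: White spotted cup, 74 mm across, 92 mm high, loose; origin at the centre of its underside. Leave alone.
- blade_tin: Yellow and red flat tin, 64 x 94 x 25 mm, loose; origin at the centre of its underside. Leave alone.
- file: File with a light wooden handle, lying on the bench, 235 mm long, 24 mm high, loose; origin under it near the front of the handle, x axis along it to the steel end. Leave alone.
- bur_block: Wooden block of burs, 50 x 80 mm, 52 mm high with the burs, loose; origin at the centre of its underside. Leave alone.

How it is judged:
On the way, in this order (a step that is already met when the one before it is completed fails the run):
1. the carrier stands in the middle notch (y of index_pin in the frame of station between -0.0025 and 0.0025 m and linear speed of stop_rod below 0.01 m/s), for 0.2 s.
2. the rod is held by the fingers with its needle on the red mark, the lever still open (y of index_pin in the frame of station between -0.0025 and 0.0025 m and y of needle in the frame of mark between -0.0025 and 0.0025 m and contact force between the fingers and stop_rod above 0.3 N and angle between the y axis of cam_lever and the y axis of station, either way round above 0.25 rad), for 0.15 s.
3. the lever is shut, the needle still on the mark and the rod still held (y of index_pin in the frame of station between -0.0025 and 0.0025 m and y of needle in the frame of mark between -0.0025 and 0.0025 m and contact force between the fingers and stop_rod above 0.3 N and angle between the y axis of cam_lever and the y axis of station, either way round below 0.06 rad), for 0.3 s.
At the end, for the whole second after the job is handed in: Index pin within 2.5 mm of the middle notch, needle within 2.5 mm of the red mark's middle along the rail, lever within 0.06 rad of shut, all at rest, the fingers pressing on both rod and lever with over 1 N; cup, tin, file and bur block within 20 mm of where they stood (all of step 1 and y of needle in the frame of mark between -0.0025 and 0.0025 m and angle between the y axis of cam_lever and the y axis of station, either way round below 0.06 rad and contact force between the fingers and stop_rod above 1 N and contact force between the fingers and cam_lever above 1 N and distance of each of cup, blade_tin, file, bur_block from where it was at the start of the episode below 0.02 m); the arm keeps its last pose, push and grip.
It fails at once if the lever is clamped while the rod is off its mark (by more than 4 mm) (angle between the y axis of cam_lever and the y axis of station, either way round below 0.2 rad and not (y of needle in the frame of mark between -0.004 and 0.004 m)).
It fails at once if a bystander is knocked away or over (distance of any of cup, blade_tin, file, bur_block from where it was at the start of the episode above 0.03 m or angle between any of cup, blade_tin, file, bur_block's own z axis and vertical above 0.5 rad).
It also fails if it takes over 53 s, if anything falls off the work surface, if the arm or the gripper's body presses on something with over 40 N, if the wrist force passes 120 N, or if a joint passes its speed limit or range.

### The arm

A 6-joint arm with a two-finger parallel gripper is mounted at the origin on the work surface. World frame = base frame: x ahead of the robot, y to its left, z up, the work surface at z = 0. Lengths are in m, angles in rad, forces in N, time in s.
With the tool pointing down it reaches from about 0.35 to 0.775 m from the base axis. Payload 7.3 kg.
Tool frame: the origin (TCP) lies at the centre of the arm's flange, where the gripper is bolted on; the fingertips stand 178 mm ahead of it and the grasp point (between the pads) lies 159 mm ahead of it; z points along the fingers, y is the line along which they close (so a half turn about z gives the same grasp; the last joint's range is limited). The gripper opens to 92 mm and grips with 3 to 60 N. Pads are 19 mm wide; open, the fingers measure 130 mm over their backs; the gripper's body (75 mm by 190 mm) begins 47 mm behind the grasp point.
Start: joints at [-1.396, 0.342, 1.524, -0, 1.275, -0.146], TCP at [0.166, -0.498, 0.405] pointing down, gripper open.
Joint ranges: [-2.53, 2.53], [-0.77, 2.02], [0.04, 2.7], [-1, 4.14], [0.28, 2.66], [-3.11, 3.11]. Speed limits (rad/s): [2.57, 2.57, 3.14, 3.14, 3.14, 3.14].

### API

Orientations are given as [roll, pitch, yaw] about the fixed x, y, z axes, in that order (R = Rz(yaw) Ry(pitch) Rx(roll)).
In Python, from cell import robot gives the robot as it stands.
- The arm moves only by the tool hand_motion, called as name(argument=value, ...) on one line, values as JSON. Schema: {"type":"object","properties":{"plan":{"type":"array","items":{"type":"number"},"minItems":6,"maxItems":48},"finger_gap":{"type":"number"},"grip_force":{"type":"number"},"only":{"type":"string"},"quiet":{"type":"boolean"},"lines":{"type":"string"}},"required":["plan"],"additionalProperties":false}. plan is one flat list of numbers that holds 1 to 8 rows one after another, with no inner brackets; each row has 6 numbers: dx, dy, dz in units of 25 mm, then a rotation vector rx, ry, rz in units of 0.1 rad; each row shifts and turns the commanded pose from where the row before left it, along the tool's axes as they then stand; what a row does not reach is not made up. A row lasts 1/12 s, in which the tool goes at most 0.0417 m and 0.125 rad, less where a joint would pass 70% of its speed; a pose out of reach is approached as far as the arm can. finger_gap is the finger opening in m, set as the call begins (left out keeps the last). The fingers move at their own pace and stop on an object; grip_force is the grip in N (left out, the last holds). Time passes only in rows, so rows that do not move let the fingers close. The tool returns the time, the measured TCP pose, the force, the opening and the grip force at its end. only (a regular expression) keeps the lines of the reply that match it, lines (a string "A,B") keeps lines A to B, and quiet returns only ok. Input that does not fit is refused with a message, and nothing moves.
- robot.observe(): the state, without advancing time (a new reading comes with each control period).
- robot.read_camera(name): name is "side" or "top"; returns a dict with "image" (480x640x3 uint8, red, green, blue), "fx", "fy", "cx", "cy" (pixels), "k1" (the pictures are not rectified: a ray, as slopes to the right and down, at radius r is drawn at 1 + k1 r^2 times it, then the intrinsics apply), "pose" (4x4, takes a point from camera to world coordinates). Camera axes: x right, y down, z forward; pixel columns grow to the right and rows downward; lengths in m; the calibration is good to about 2 mm. A picture is of the moment at which its call begins. There is no depth.
- robot.hand_in(): hands the job in; it is judged then, once.
The state is a dict: "time": time; "qpos": joint angles; "qvel": joint speeds; "joint_efforts": joint torques, N m; "tool_pos": TCP position; "tool_rot": TCP orientation; "contact_force": force on the tool from outside, world axes, zero at the start; "torque": the same for the moment, N m; "opening": finger opening in m; "grip_force": force on a finger pad.
Only numpy, scipy, OpenCV 4.12 (cv2) and the standard library are available. Lean on these libraries where they do the work, as an engineer would, in place of code of your own. Each camera call takes 0.05 s, during which the arm holds its last target. There are 200 camera calls.

## Working session

There is one attempt and no reset: what is moved stays moved. The work goes in short steps, Python scripts to look and compute and a tool call to move; the robot and the scene stay as the last step left them, time stands still between calls to the robot, and variables do not carry over. Pictures are saved under pics/ and viewed, at most 10 in all, crops included, and the job is handed in when it is done.

```bash
ls; mkdir -p pics; python3 - <<'E'
from cell import robot
import cv2, numpy as np
s=robot.observe()
for k in("time","qpos","tool_pos","tool_rot","contact_force","opening"):print(k,s[k])
for n in("side","top"):
    c=robot.read_camera(n); cv2.imwrite(f"pics/{n}0.png",c["image"][:,:,::-1])
    print(n,c["fx"],c["fy"],c["cx"],c["cy"],c["k1"]);print(np.round(c["pose"],4).tolist())
E
```

```text
cell.py
pics
time 0.0
qpos [-1.39598512e+00  3.42709051e-01  1.52503890e+00 -4.99133117e-05
  1.27541420e+00 -1.46014627e-01]
tool_pos [ 0.16554046 -0.49806293  0.40404422]
tool_rot [-3.14003292e+00 -1.81134406e-04  3.20840257e-01]
contact_force [-0.18180737  0.2384664  -0.0147559 ]
opening 0.09182181980953681
side 447.55065882675717 447.55065882675717 316.94932386120234 230.0373664247628 -0.030373433547825634
[[-0.9598, -0.1744, 0.22, 0.4846], [-0.2808, 0.6061, -0.7442, 0.5733], [-0.0036, -0.776, -0.6307, 0.4976], [0.0, 0.0, 0.0, 1.0]]
top 602.9301843448735 602.9301843448735 319.06767883806333 239.84329766950043 -0.10586614726102926
[[-0.0064, -0.996, 0.089, 0.5391], [-1.0, 0.0067, 0.0026, 0.0659], [-0.0032, -0.089, -0.996, 0.9439], [0.0, 0.0, 0.0, 1.0]]
```

View pics/top0.png

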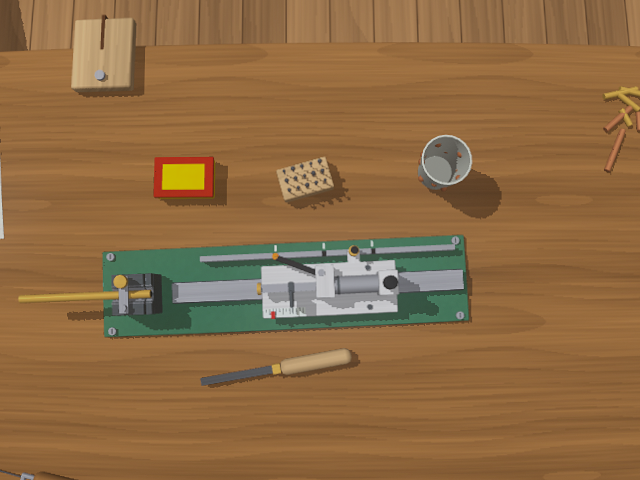

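View pics/side0.png

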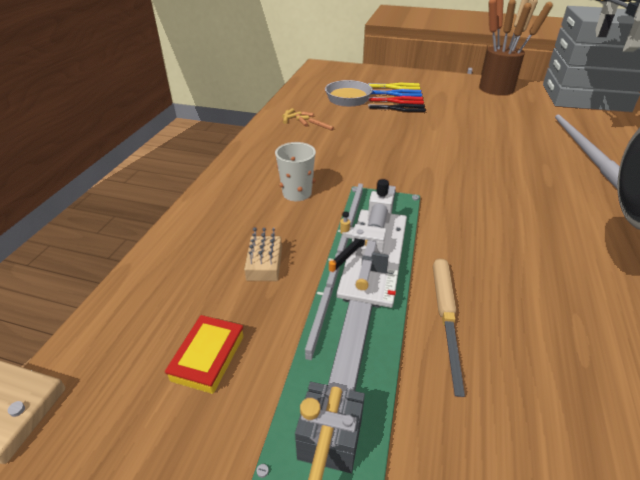

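The top view shows the jig along world y: knob at (390,283), pin (354,251), notch marks at about (275/323/372, 246), lever tip (275,256), plate (291,293) and red mark (274,315). Next I'll enlarge both views.

```bash
python3 - <<'E'
import cv2
t=cv2.imread("pics/top0.png")[232:332,250:410]; cv2.imwrite("pics/t1.png",cv2.resize(t,None,fx=5,fy=5,interpolation=2))
t=cv2.imread("pics/side0.png")[175:310,300:430]; cv2.imwrite("pics/s1.png",cv2.resize(t,None,fx=4.4,fy=4.4,interpolation=2))
E
```

```text
(no output)
```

View pics/t1.png

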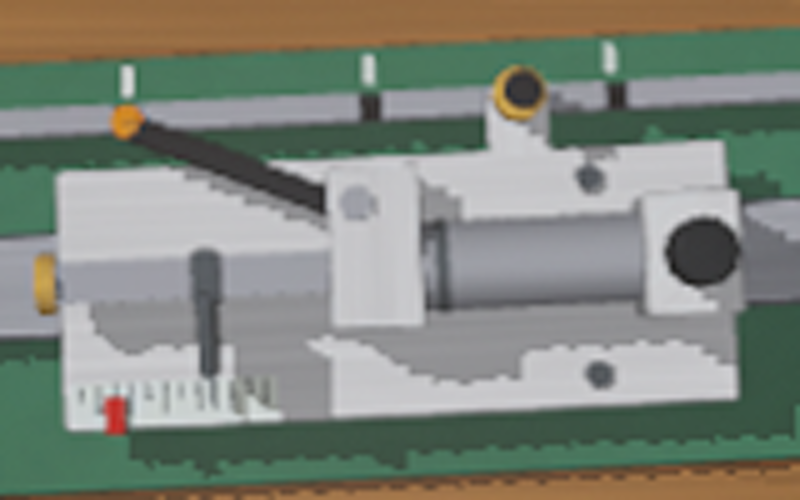

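View pics/s1.png

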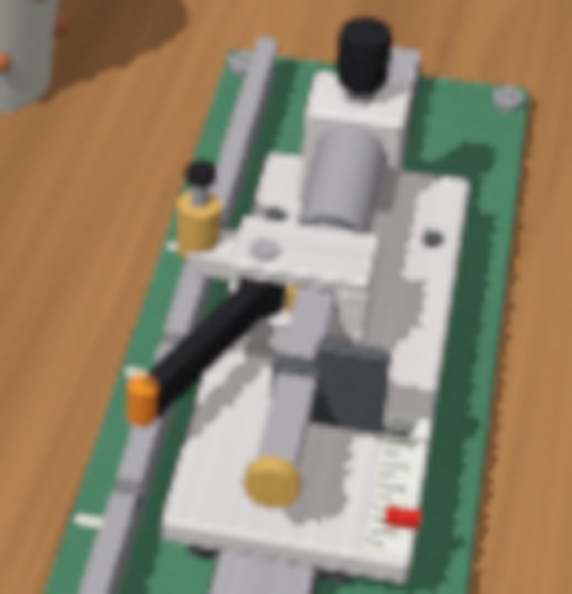

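The crops show the pin (brass/black) halfway between the first notch (373,251) and the middle notch (324,253). The knob top is at about (390.6,282.4), the red mark (273,315), the orange tip (275.4,256) and the plate about (291,293). Now I'll turn these into positions.

```bash
cat > h.py <<'E'
import numpy as np, cv2
from cell import robot
def ray(c,u,v):
    K=np.array([[c["fx"],0,c["cx"]],[0,c["fy"],c["cy"]],[0,0,1.]])
    p=cv2.undistortPoints(np.array([[[u,v]]],float),K,np.array([c["k1"],0,0,0.]))[0,0]
    P=c["pose"]; return P[:3,3],P[:3,:3]@np.array([p[0],p[1],1])
def plane(c,uv,z):
    o,d=ray(c,*uv); return o+d*(z-o[2])/d[2]
def blob(img,lo,hi,box):
    x0,y0,x1,y1=box; hsv=cv2.cvtColor(img,cv2.COLOR_RGB2HSV)[y0:y1,x0:x1]
    m=cv2.inRange(hsv,np.array(lo),np.array(hi)); n,l,s,ce=cv2.connectedComponentsWithStats(m)
    i=1+np.argmax(s[1:,4]); return ce[i]+[x0,y0],s[i]
E
python3 - <<'E'
from h import *
c=robot.read_camera("top"); im=c["image"]
w=lambda uv,z:plane(c,uv,z)
kn,s=blob(im,(0,0,0),(180,255,60),(378,268,404,296)); print("knob",kn,s)
rd,s=blob(im,(0,150,120),(5,255,255),(265,305,282,322)); print("red",rd,s)
ot,s=blob(im,(8,150,120),(22,255,255),(265,245,285,265)); print("tip",ot,s)
wm=[blob(im,(0,0,190),(180,60,255),b)[0] for b in((270,242,281,252),(318,240,329,250),(367,237,377,247))]; print("marks",wm)
W=[w(m,.012) for m in wm]; print(np.round(W,4)); ax=W[0]-W[2]; ax/=np.linalg.norm(ax); yaw=np.arctan2(-ax[0],ax[1])
# base screws for direction
print("yaw marks",yaw,"spacing",np.linalg.norm(W[0]-W[1]))
scr=[w(p,.012) for p in((110,257),(456,240),(112,331),(460,315))]
for a,b in((0,1),(2,3)):
    d=scr[a]-scr[b];print("yaw screws",np.arctan2(-d[0],d[1]))
ex=np.array([np.cos(yaw),np.sin(yaw)]);ey=np.array([-np.sin(yaw),np.cos(yaw)])
K=w(kn,.112)[:2]; R=w(rd,.046)[:2]; T=w(ot,.074)[:2]; N=w((324,253.5),.03)[:2]; P=w((354.2,250.2),.06)[:2]
f=lambda p:np.round([(p-K)@ex,(p-K)@ey],4)
print("knob",K,"rel: red",f(R),"tip",f(T),"notch",f(N),"N",N,"exp pin rel .05,.046; plate", [f(w(p,.084)[:2]) for p in((294,284),(294,304),(289,284),(289,304))])
print("marks rel",[f(x[:2]) for x in W])
c2=robot.read_camera("side"); im2=c2["image"]
def tri(a,b):
    o1,d1=ray(c,*a);o2,d2=ray(c2,*b);s=np.linalg.lstsq(np.c_[d1,-d2],o2-o1,rcond=None)[0]
    return (o1+d1*s[0]+o2+d2*s[1])/2,np.linalg.norm(o1+d1*s[0]-o2-d2*s[1])
r2,s=blob(im2,(0,150,120),(5,255,255),(380,285,400,300));print("red side",r2,s, f(plane(c2,r2,.045)[:2]),tri(rd,r2))
E
```

```text
knob [390.27536232 282.14492754] [  5   8  15  13 138]
red [272.82608696 314.86956522] [ 6  7  4  7 23]
tip [274.89655172 255.82758621] [ 8  8  5  7 29]
marks [array([275.33333333, 247.66666667]), array([323.44444444, 245.22222222]), array([371.44444444, 243.22222222])]
[[ 0.6107  0.1362  0.012 ]
 [ 0.614   0.0616  0.012 ]
 [ 0.6166 -0.0129  0.012 ]]
yaw marks 0.03967849354809415 spacing 0.0747291886102048
yaw screws 0.04273600373227188
yaw screws 0.0411492070277193
knob [ 0.55428605 -0.02977164] rel: red [-0.0394  0.169 ] tip [0.0462 0.1602] notch [0.0492 0.0888] N [0.59996001 0.06089886] exp pin rel .05,.046; plate [array([0.0042, 0.1339]), array([-0.0242,  0.1352]), array([0.0045, 0.141 ]), array([-0.0239,  0.1423])]
marks rel [array([0.063 , 0.1636]), array([0.0633, 0.0889]), array([0.063 , 0.0143])]
red side [391.52 292.12] [ 8  6  8  4 25] [-0.041   0.1719] (array([0.50733352, 0.13773349, 0.04214463]), np.float64(0.0014645571949130427))
```

The manual's scale: shifts go in units of 25 mm and turns go in units of 0.1 rad. Converting my numbers, -0.125 rad is -1.25.

hand_motion(plan=[0,0,0,0,0,-1.25,0,0,0,0,0,-1.25,0,0,0,0,0,-1.25,0,0,0,0,0,-1.25,0,0,0,0,0,-1.25,0,0,0,0,0,-1.25,0,0,0,0,0,-1.25,0,0,0,0,0,-1.25], finger_gap=0.004, grip_force=10)

```text
time: 0.87
tool_pos: [0.1656, -0.4982, 0.4045]
tool_rot: [-3.141, -0.0, 1.327]
contact_force: [0.5, -0.2, 0.3]
opening: 0.0429
grip_force: 0.0
```

hand_motion(plan=[0,0,0,0,0,-1.25,0,0,0,0,0,-1.25,0,0,0,0,0,-0.41,1.04,1.02,0,0,0,0,1.04,1.02,0,0,0,0,1.04,1.02,0,0,0,0,1.04,1.02,0,0,0,0,1.04,1.02,0,0,0,0])

```text
time: 1.53
tool_pos: [0.2883, -0.3617, 0.4046]
tool_rot: [-3.142, -0.0, 1.611]
contact_force: [0.5, -0.7, -0.3]
opening: 0.0041
grip_force: 0.0
```

hand_motion(plan=[1.04,1.02,0,0,0,0,1.04,1.02,0,0,0,0,1.04,1.02,0,0,0,0,1.04,1.02,0,0,0,0,1.04,1.02,0,0,0,0,1.04,1.02,0,0,0,0,1.04,1.02,0,0,0,0,1.04,1.02,0,0,0,0])

```text
time: 2.2
tool_pos: [0.4838, -0.1452, 0.4047]
tool_rot: [-3.142, 0.0, 1.612]
contact_force: [0.8, -0.5, -0.2]
opening: 0.0035
grip_force: 0.0
```

hand_motion(plan=[1.04,1.02,0,0,0,0,1.04,1.02,0,0,0,0,0.8,1.02,0,0,0,0,0,0,0,0,0,0,0,0,0,0,0,0])

```text
time: 2.62
tool_pos: [0.5571, -0.0706, 0.4039]
tool_rot: [-3.14, -0.0, 1.615]
contact_force: [-0.7, -0.0, -0.7]
opening: 0.0037
grip_force: 0.0
```

Scaled: 0.027 m is 1.08, 0.026 m is 1.04.

hand_motion(plan=[0,0,1.08,0,0,0,0,0,1.08,0,0,0,0,0,1.08,0,0,0,0,0,1.08,0,0,0,0,0,1.04,0,0,0,0,0,0,0,0,0])

```text
time: 3.12
tool_pos: [0.5541, -0.0726, 0.2661]
tool_rot: [-3.132, -0.003, 1.61]
contact_force: [-1.6, 0.4, -0.6]
opening: 0.004
grip_force: 0.0
```

hand_motion(plan=[0.32,0,0,0,0,0,0.24,0,0,0,0,0,0.2,0,0,0,0,0,0.2,0,0,0,0,0,0.2,0,0,0,0,0,0.2,0,0,0,0,0,0.2,0,0,0,0,0,0.2,0,0,0,0,0])

```text
time: 3.78
tool_pos: [0.5551, -0.0283, 0.2726]
tool_rot: [3.138, 0.003, 1.613]
contact_force: [-0.6, -6.8, 3.4]
opening: 0.0041
grip_force: 3.3
```

hand_motion(plan=[0.16,0,0,0,0,0,0.16,0,0,0,0,0,0.16,0,0,0,0,0,0.12,0,0,0,0,0,0,0,0,0,0,0,0,0,0,0,0,0])

```text
time: 4.28
tool_pos: [0.5541, -0.0125, 0.2714]
tool_rot: [3.14, 0.0, 1.612]
contact_force: [-0.2, -1.1, 0.9]
opening: 0.0041
grip_force: 0.5
```

```bash
python3 - <<'E'
from h import *
c=robot.read_camera("top"); im=c["image"]; cv2.imwrite("pics/t2.png",cv2.resize(im[220:340,200:400,::-1],None,fx=4,fy=4,interpolation=2))
E
```

```text
(no output)
```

View pics/t2.png

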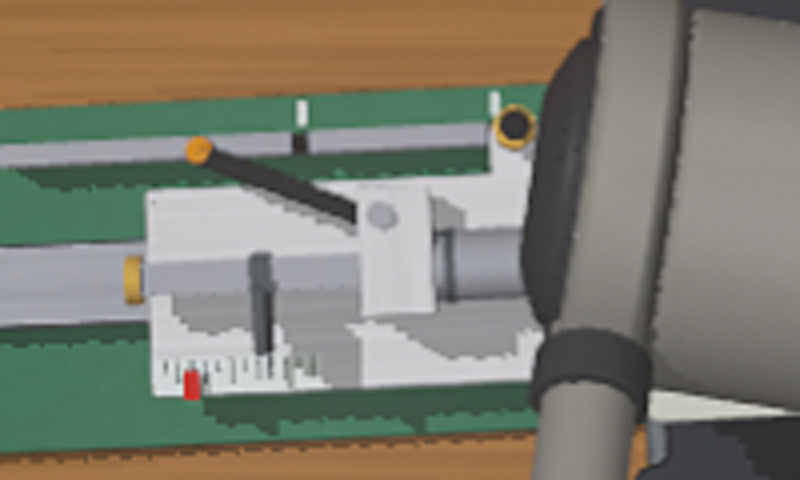

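The carrier moved along and the pin, at (329,252), is a few mm short of the middle notch mark at (323.5,246). I'll push on in small steps and track the red clip.

```bash
cat > tr.py <<'E'
from h import *
c=robot.read_camera("top")
rd,s=blob(c["image"],(0,150,120),(5,255,255),(225,300,285,325)); r=plane(c,rd,.046)[:2]
r0=plane(c,(272.826,314.87),.046)[:2]
print("red",rd,"moved",(r-r0)@np.array([-.041,.99916]))
E
python3 tr.py
```

```text
red [247.5        316.03846154] moved 0.03768418672926442
```

hand_motion(plan=[0.06,0,0,0,0,0,0.06,0,0,0,0,0,0,0,0,0,0,0])

```text
time: 4.63
tool_pos: [0.5539, -0.0102, 0.2708]
tool_rot: [3.141, 0.001, 1.612]
contact_force: [0.6, -4.7, 0.7]
opening: 0.0033
grip_force: 2.0
```

```bash
python3 tr.py
```

```text
red [246.25 316.25] moved 0.039556064535155026
```

hand_motion(plan=[0.04,0,0,0,0,0,0.04,0,0,0,0,0,0,0,0,0,0,0])

```text
time: 4.93
tool_pos: [0.5537, -0.0075, 0.2705]
tool_rot: [-3.141, -0.001, 1.612]
contact_force: [-0.8, -0.4, -0.8]
opening: 0.0044
grip_force: 0.0
```

```bash
python3 tr.py
```

```text
red [243.25 316.25] moved 0.044019861699181935
```

hand_motion(plan=[0.04,0,0,0,0,0,0.06,0,0,0,0,0,0,0,0,0,0,0])

```text
time: 5.23
tool_pos: [0.5537, -0.0055, 0.2706]
tool_rot: [-3.141, 0.001, 1.612]
contact_force: [1.0, -3.8, 0.2]
opening: 0.0037
grip_force: 1.6
```

```bash
python3 tr.py
```

```text
red [243.09090909 316.13636364] moved 0.04424997889968218
```

hand_motion(plan=[0.06,0,0,0,0,0,0,0,0,0,0,0,0,0,0,0,0,0])

```text
time: 5.53
tool_pos: [0.5537, -0.0048, 0.2706]
tool_rot: [-3.141, 0.002, 1.612]
contact_force: [-0.2, -8.7, -0.8]
opening: 0.0041
grip_force: 3.8
```

```bash
python3 tr.py
```

```text
red [243.09090909 316.13636364] moved 0.04424997889968218
```

The pin is seated: the force rises to 8.7 N with no movement. Now I'll retreat, rise, open to 80 mm and move over the gap between collar and plate.

hand_motion(plan=[-0.24,0,0,0,0,0,-0.24,0,0,0,0,0,0,0,-1,0,0,0,0,0,-1,0,0,0,0,0,-0.8,0,0,0,0,0,0,0,0,0])

```text
time: 6.08
tool_pos: [0.555, -0.0161, 0.345]
tool_rot: [3.134, 0.001, 1.612]
contact_force: [0.5, -1.0, 0.5]
opening: 0.0042
grip_force: 0.0
```

```bash
python3 tr.py
```

```text
red [243.09090909 316.13636364] moved 0.04424997889968218
```

hand_motion(plan=[1.2,0.24,0,0,0,0,1.2,0.24,0,0,0,0,1.2,0.24,0,0,0,0,1.2,0.24,0,0,0,0,0.8,0.24,0,0,0,0,0.4,0,0,0,0,0,0,0,0,0,0,0,0,0,0,0,0,0], finger_gap=0.08)

```text
time: 6.8
tool_pos: [0.5776, 0.1349, 0.3397]
tool_rot: [-3.14, 0.001, 1.613]
contact_force: [0.4, -0.3, -0.6]
opening: 0.0527
grip_force: 0.0
```

```bash
python3 - <<'E'
from h import *
s=robot.observe();K=np.array([.5543,-.0298]);a=.041
d=s["tool_pos"][:2]-K;print("rel",d@[np.cos(a),np.sin(a)],d@[-np.sin(a),np.cos(a)],s["tool_pos"],s["opening"])
c=robot.read_camera("side"); im=c["image"]; cv2.imwrite("pics/s2.png",cv2.resize(im[170:370,250:450,::-1],None,fx=3,fy=3,interpolation=2))
E
```

```text
rel 0.030009374771467617 0.16364660562207345 [0.57757652 0.13493912 0.3397421 ] 0.0526643609463935
```

View pics/s2.png

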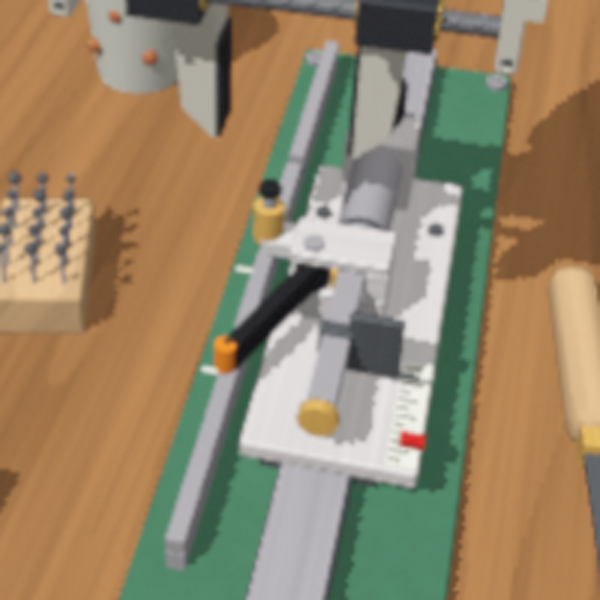

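The side view shows the carrier seated, the lever open, the finger plate at (375,345), and the needle and clip at about (418,378) and (412,440) in the crop. The gripper hangs clear above. Next is the descent.

hand_motion(plan=[0.08,0,0,0,0,0,0,0,0.8,0,0,0,0,0,0.8,0,0,0,0,0,0.8,0,0,0,0,0,0.8,0,0,0,0,0,0,0,0,0], finger_gap=0.08)

```text
time: 7.35
tool_pos: [0.5767, 0.1358, 0.257]
tool_rot: [-3.134, 0.001, 1.61]
contact_force: [-0.7, -0.2, -0.3]
opening: 0.0799
grip_force: 0.0
```

hand_motion(plan=[0,0,0.68,0,0,0,0,0,0.68,0,0,0,0,0,0,0,0,0,0,0,0,0,0,0])

```text
time: 7.68
tool_pos: [0.578, 0.1365, 0.2272]
tool_rot: [-3.141, 0.0, 1.611]
contact_force: [-0.2, 0.1, 0.1]
opening: 0.0799
grip_force: 0.0
```

```bash
cat > st.py <<'E'
from h import *
s=robot.observe();K=np.array([.5543,-.0298]);a=.041
d=s["tool_pos"][:2]-K;print("rel",d@[np.cos(a),np.sin(a)],d@[-np.sin(a),np.cos(a)],s["tool_pos"],s["opening"],s["contact_force"])
E
python3 st.py;python3 tr.py
python3 - <<'E'
from h import *
c=robot.read_camera("side"); im=c["image"]; cv2.imwrite("pics/s3.png",cv2.resize(im[230:360,290:450,::-1],None,fx=5,fy=4.6,interpolation=2))
E
```

```text
rel 0.03048190995519069 0.1652383930408649 [0.57798342 0.13654894 0.22715057] 0.07990815817642496 [-0.23521412  0.13041935  0.07653666]
red [242.45454545 315.27272727] moved 0.045146667860427786
```

View pics/s3.png

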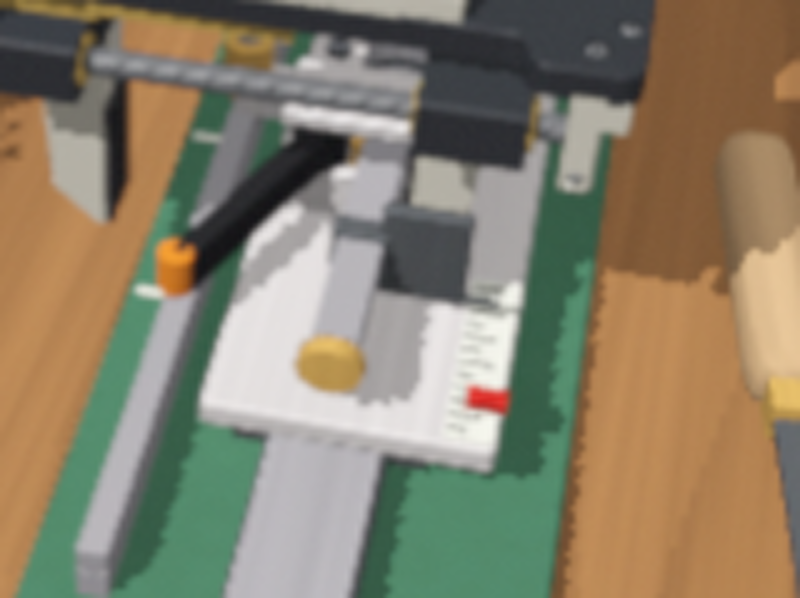

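The finger stands behind the plate. The needle tip is at about (390,296) full-frame and the red clip at (387.6,316.7), both visible from the side. I'll draw most of the way.

```bash
python3 - <<'E'
from h import *
c=robot.read_camera("side")
a=.041;ey=np.array([-np.sin(a),np.cos(a)])
r2,s=blob(c["image"],(0,150,120),(5,255,255),(375,300,400,330))
n=plane(c,(390,295.7),.051)[:2];r=plane(c,r2,.0455)[:2];print(r2,(r-n)@ey)
E
```

```text
[387.67857143 316.42857143] 0.03165414608901213
```

hand_motion(plan=[0.16,0,0,0,0,0,0.16,0,0,0,0,0,0.16,0,0,0,0,0,0.16,0,0,0,0,0,0.16,0,0,0,0,0,0.16,0,0,0,0,0,0.16,0,0,0,0,0,0,0,0,0,0,0])

```text
time: 8.5
tool_pos: [0.5767, 0.166, 0.2267]
tool_rot: [3.141, -0.0, 1.612]
contact_force: [1.5, -1.9, 2.2]
opening: 0.0801
grip_force: 1.1
```

hand_motion(plan=[0.08,0,0,0,0,0,0.04,0,0,0,0,0,0,0,0,0,0,0,0,0,0,0,0,0])

```text
time: 8.83
tool_pos: [0.5766, 0.1682, 0.2266]
tool_rot: [-3.141, 0.0, 1.612]
contact_force: [0.4, -2.1, 2.3]
opening: 0.0802
grip_force: 1.2
```

```bash
python3 st.py
python3 - <<'E'
from h import *
c=robot.read_camera("side"); im=c["image"]; cv2.imwrite("pics/s4.png",cv2.resize(im[270:350,330:430,::-1],None,fx=7,fy=7,interpolation=2))
E
```

```text
rel 0.03038785481215516 0.19687922624409523 [0.57659253 0.16815933 0.22660315] 0.08020169359729835 [ 0.38778406 -2.11262408  2.26544013]
```

View pics/s4.png

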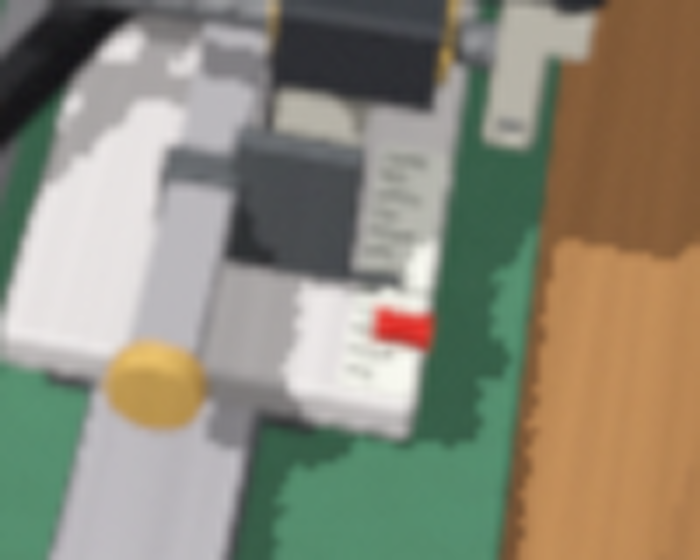

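The needle is now just behind the clip: needle tip at about (385.9,310.4), red at (387.7,316.9) full-frame. I'll compute the remainder.

```bash
python3 - <<'E'
from h import *
c=robot.read_camera("side");im=c["image"]
a=.041;ey=np.array([-np.sin(a),np.cos(a)]);ex=np.array([np.cos(a),np.sin(a)]);K=np.array([.5543,-.0298])+.0443*ey
r2,s=blob(im,(0,150,120),(5,255,255),(375,300,400,330))
f=lambda uv,z:np.round([(plane(c,uv,z)[:2]-K)@ex,(plane(c,uv,z)[:2]-K)@ey],4)
print(r2,"red",f(r2,.046),"needle",f((385.9,310.4),.051),"plate top front R/L",f((330+362/7,270+152/7),.084),f((330+243/7,270+150/7),.084),"plate bot front R,L",f((330+350/7,270+277/7),.05),f((330+232/7,270+262/7),.05))
print(cv2.cvtColor(im,cv2.COLOR_RGB2GRAY)[305:322,378:394])
t=robot.read_camera("top");cv2.imwrite("pics/t3.png",cv2.resize(t["image"][220:340,200:340,::-1],None,fx=5,fy=5))
E
```

```text
[387.67857143 316.42857143] red [-0.041   0.1725] needle [-0.0375  0.1673] plate top front R/L [-0.0291  0.1673] [-0.0084  0.1718] plate bot front R,L [-0.0299  0.1669] [-0.0079  0.1685]
[[ 73  78 117 155 157 154 151 160 173 178 184 212 224 223 176 105]
 [ 73  78 126 161 163 162 160 158 172 181 192 229 241 227 172 100]
 [ 74  80 133 166 175 177 176 171 175 183 215 239 243 223 164  96]
 [ 75  77 117 138 144 149 148 149 158 176 225 243 244 213 146  90]
 [ 88  89  99 100  98 105 105 108 124 164 216 239 242 203 131  88]
 [142 139 141 127 115 117 119 119 114 160 215 236 236 194 122  85]
 [202 184 175 165 150 149 180 203 183 179 206 217 211 167 105  82]
 [223 215 216 220 219 217 225 235 228 223 226 226 209 156  95  81]
 [226 225 226 227 227 218 211 212 222 227 235 238 217 158  94  81]
 [226 227 232 226 216 189 153 150 175 186 200 206 186 135  90  81]
 [226 230 237 234 219 178 122 108 116 121 130 139 128 105  86  80]
 [226 229 219 212 201 163 117 107 104 101 102 104 105  98  87  80]
 [226 232 226 211 192 151 106  95  92  93  98 104 107 102  86  79]
 [227 234 236 232 214 176 141 121 113 107  98  96  96  97  84  80]
 [226 225 215 218 218 216 214 197 191 178 154 128 104  93  82  79]
 [228 231 225 218 215 208 208 198 221 229 223 196 142  94  83  80]
 [230 236 237 234 231 226 226 227 238 245 241 205 136  88  80  81]]
```

View pics/t3.png

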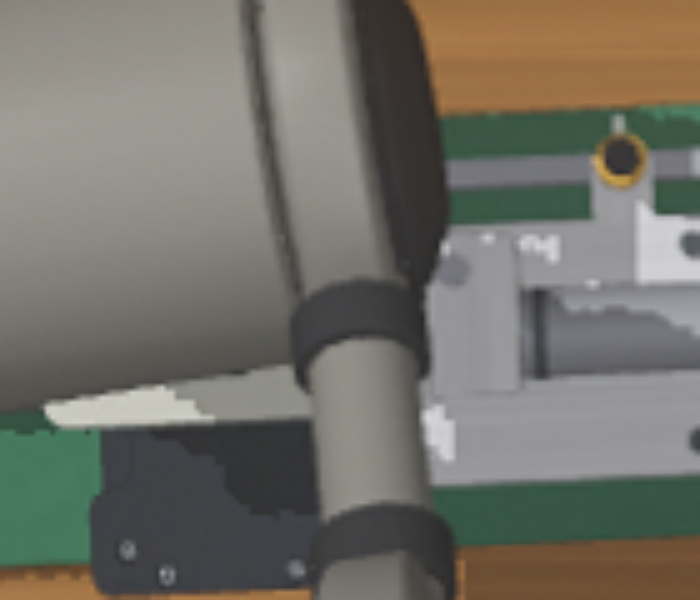

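The top view only confirms that the pin is aligned with the middle mark, as the arm hides the rest. I'll refine the needle-to-mark distance from the first top picture.

```bash
python3 - <<'E'
from h import *
c=robot.read_camera("top")
im=cv2.imread("pics/top0.png")[:,:,::-1].copy()
g=cv2.cvtColor(im,cv2.COLOR_RGB2GRAY);print(g[300:312,284:300]);print(im[308:321,266:281,1])
a=.041;ey=np.array([-np.sin(a),np.cos(a)]);ex=np.array([np.cos(a),np.sin(a)])
r=plane(c,(272.83,314.87),.046)[:2]
for p in((291,307),(291.5,307),(292,307)):
    n=plane(c,p,.051)[:2];print(p,(r-n)@ey,(r-n)@ex)
E
```

```text
[[143 143 143 143 143 124  90  91  76  73 122 147 146 146 147 147]
 [178 140 165 194 195 173  89  90  74  91 163 195 177 144 145 145]
 [195 188 193 201 204 181  85  89  75  96 174 207 188 143 146 147]
 [203 202 202 203 207 184  83  89  75  98 177 210 191 147 150 150]
 [203 203 203 204 206 183  83  90  76  97 175 207 188 145 148 149]
 [198 198 198 198 201 178  82  89  76  93 168 201 182 140 143 143]
 [194 194 194 195 197 177  99  86  73 113 179 200 182 140 143 144]
 [197 198 199 200 202 192 154 121 117 172 203 206 190 150 144 130]
 [207 197 191 207 199 180 189 188 136 170 212 194 156 155 146 118]
 [211 190 173 209 198 162 177 197 136 166 212 191 142 156 155 134]
 [211 188 168 209 198 159 173 197 138 167 212 191 132 142 156 135]
 [210 195 183 208 207 183 172 196 138 168 212 191 130 137 154 176]]
[[199 199 199 200 202 202 194 185 203 194 188 206 196 188 207]
 [191 209 201 180 192 211 194 172 212 193 172 212 200 177 194]
 [153 212 202 175 191 216 199 174 218 196 169 212 201 174 190]
 [161 212 202 176 173 153 121 102 147 149 173 212 200 162 171]
 [182 211 202 178 165  90  52  51  78 103 163 213 209 203 203]
 [206 210 202 169 132  82  50  52  72  97 161 214 209 209 209]
 [208 209 201 166 125  81  51  52  73  96 161 213 209 208 209]
 [208 209 209 208 195 118  49  54  74 122 182 213 210 209 209]
 [210 210 211 214 203 123  48  52  59 116 188 218 215 215 216]
 [202 200 199 199 186 110  48  52  53  92 136 144 143 137 136]
 [125 124 126 132 123  77  60  62  59  70  91  87  86  84  82]
 [114 113 115 116 116 114 117 117 118 108  83  83  84  84  84]
 [116 116 117 117 118 119 119 121 122 114  83  85  85  86  85]]
(291, 307) 0.0276983404579608 -0.01048087047563956
(291.5, 307) 0.028435365057532153 -0.010446759164725976
(292, 307) 0.02917236738104117 -0.010412634403565378
```

Scaled: 0.002 m is 0.08, 0.0005 m is 0.02.

hand_motion(plan=[0.08,0,0,0,0,0,0.08,0,0,0,0,0,0.02,0,0,0,0,0,0,0,0,0,0,0,0,0,0,0,0,0])

```text
time: 9.45
tool_pos: [0.5764, 0.1728, 0.2266]
tool_rot: [3.142, -0.0, 1.612]
contact_force: [1.3, -2.5, 0.8]
opening: 0.08
grip_force: 1.3
```

```bash
python3 st.py
python3 - <<'E'
from h import *
c=robot.read_camera("side"); im=c["image"]; cv2.imwrite("pics/s5.png",cv2.resize(im[295:335,365:405,::-1],None,fx=14,fy=14,interpolation=0))
a=.041;ey=np.array([-np.sin(a),np.cos(a)]);ex=np.array([np.cos(a),np.sin(a)]);K=np.array([.5543,-.0298])+.0443*ey
P=np.linalg.inv(c["pose"])
def pr(x,y,z):
    w=np.r_[K+x*ex+y*ey,z,1];q=P@w;s=q[:2]/q[2];s*=1+c["k1"]*(s@s);return np.round([c["cx"]+c["fx"]*s[0],c["cy"]+c["fy"]*s[1]],1)
print("mark at .1705 side-consistent",pr(-.0385,.1725,.046),"needle aligned",pr(-.0385,.1725,.051),"1mm y",pr(-.0385,.1735,.051)-pr(-.0385,.1725,.051))
E
```

```text
rel 0.03039418690249543 0.20154789615703775 [0.5764075  0.17282433 0.22662768] 0.08004662265194731 [ 1.34409422 -2.48355735  0.7920283 ]
mark at .1705 side-consistent [385.8 316.1] needle aligned [386.1 313.5] 1mm y [-0.1  0.6]
```

View pics/s5.png

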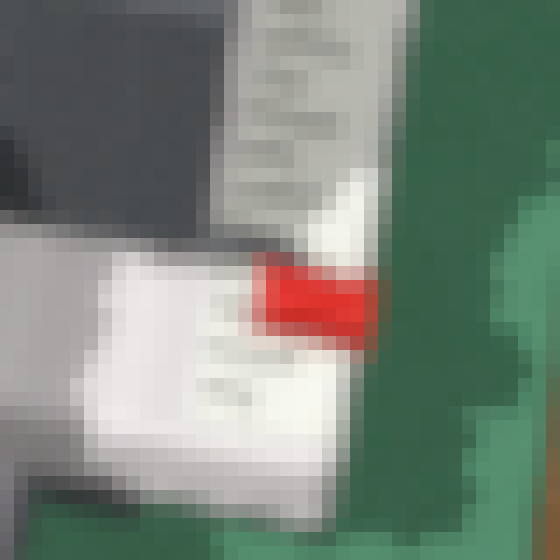

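The needle is now at the rear upper edge of the clip, about row 312, with red at rows 313–318. With the parallax of its 5 mm height (2.6 px), that is close to aligned. I'll check it with numbers.

```bash
python3 - <<'E'
from h import *
im=robot.read_camera("side")["image"]
print(im[308:322,378:394,0]);print(im[308:322,378:394,1])
E
```

```text
[[ 73  86 146 165 161 157 152 153 162 168 184 217 236 210 140  70]
 [ 74  92 149 168 166 164 162 161 159 170 200 233 241 203 123  64]
 [ 73  99 143 162 165 173 177 178 181 210 229 240 239 196 113  62]
 [ 74  91 116 127 129 139 150 166 197 230 242 243 236 185  99  59]
 [103 103 106 102  95  99 108 132 179 226 241 243 232 176  88  59]
 [157 156 147 141 135 151 142 130 153 200 219 234 224 166  81  56]
 [209 209 195 193 195 205 204 199 200 207 215 223 212 158  83  56]
 [228 229 227 227 221 222 224 224 223 223 223 222 214 166  91  58]
 [229 232 219 212 211 216 225 227 224 223 223 224 221 173  91  58]
 [230 234 227 213 207 204 204 204 203 207 213 222 223 172  86  55]
 [230 236 238 233 225 209 197 187 184 188 193 200 200 149  74  55]
 [229 227 216 220 222 225 225 212 211 205 197 186 173 123  67  55]
 [232 232 226 218 216 210 210 202 226 234 230 207 159  96  60  56]
 [233 237 238 234 232 227 227 227 240 246 242 206 133  70  56  56]]
[[ 76  88 144 164 162 158 153 154 162 168 185 218 237 211 149 102]
 [ 76  93 146 168 167 165 162 162 160 171 200 233 242 205 136 100]
 [ 76  99 142 162 166 174 178 179 182 210 229 241 240 198 128  98]
 [ 77  91 116 128 130 140 151 168 198 231 242 244 236 188 118  96]
 [103 103 108 104  96  94 105 133 180 227 242 243 232 180 111  97]
 [154 153 145 142 131 107  84  88 129 190 213 232 221 167 106  95]
 [206 205 193 194 191 146  79  60  79 116 146 181 174 128  97  95]
 [224 226 226 228 216 159  76  53  54  59  71  90  89  80  89  93]
 [225 228 218 212 198 142  74  57  52  50  50  53  57  71  89  94]
 [226 232 227 213 187 131  65  49  44  49  51  55  59  73  89  93]
 [226 234 238 233 211 165 118  94  84  73  59  53  55  78  90  93]
 [226 226 216 220 217 214 212 194 185 168 140 106  76  85  93  93]
 [228 232 226 219 216 210 209 199 221 228 222 194 136  96  94  94]
 [230 237 239 235 232 228 228 228 240 246 242 206 139 100  95  95]]
```

The manual's scale: shifts go in units of 25 mm and turns go in units of 0.1 rad. Converting my numbers, 0.0008 m is 0.032.

hand_motion(plan=[0.032,0,0,0,0,0,0,0,0,0,0,0,0,0,0,0,0,0,0,0,0,0,0,0])

```text
time: 9.88
tool_pos: [0.5764, 0.1735, 0.2267]
tool_rot: [3.142, 0.0, 1.612]
contact_force: [1.4, -3.9, -0.2]
opening: 0.0799
grip_force: 1.5
```

```bash
python3 st.py
```

```text
rel 0.03041165067429391 0.20217753079833592 [0.57639914 0.17345415 0.22667732] 0.07992248377588165 [ 1.4199483  -3.89086055 -0.20474868]
```

hand_motion(plan=[0,-0.1,0,0,0,0,0,-0.1,0,0,0,0,0,0,0,0,0,0], finger_gap=0.07, grip_force=20)

```text
time: 10.13
tool_pos: [0.5707, 0.1732, 0.2266]
tool_rot: [-3.14, 0.0, 1.612]
contact_force: [-1.4, -1.4, 0.9]
opening: 0.0706
grip_force: 1.5
```

hand_motion(plan=[0,-0.1,0,0,0,0,0,-0.1,0,0,0,0,0,0,0,0,0,0], finger_gap=0.06, grip_force=20)

```text
time: 10.38
tool_pos: [0.5658, 0.1732, 0.2267]
tool_rot: [-3.141, -0.0, 1.612]
contact_force: [0.1, -2.3, -0.1]
opening: 0.0605
grip_force: 3.0
```

```bash
python3 st.py
```

```text
rel 0.01985821104841229 0.20236537679470631 [0.56584687 0.17320927 0.22665255] 0.06053943503025714 [ 0.09138272 -2.30916632 -0.1292608 ]
```

Scaled: -0.0025 m is -0.1.

hand_motion(plan=[0,-0.1,0,0,0,0,0,-0.1,0,0,0,0,0,0,0,0,0,0,0,0,0,0,0,0], finger_gap=0.05, grip_force=20)

```text
time: 10.72
tool_pos: [0.5611, 0.173, 0.2267]
tool_rot: [-3.141, -0.0, 1.612]
contact_force: [-0.4, -1.7, 0.7]
opening: 0.05
grip_force: 2.4
```

```bash
python3 st.py
python3 - <<'E'
from h import *
c=robot.read_camera("side");im=c["image"]
print(im[309:321,380:390,0]);print(im[309:321,380:390,1])
ot,s=blob(im,(8,150,120),(22,255,255),(310,255,360,310)); print("tip",ot,s)
a=.041;ey=np.array([-np.sin(a),np.cos(a)]);ex=np.array([np.cos(a),np.sin(a)]);K=np.array([.5543,-.0298])+.0443*ey
p=plane(c,ot,.066)[:2]-K;print(p@ex,p@ey)
E
```

```text
rel 0.015101819898905845 0.2023027471539659 [0.56109704 0.17295174 0.22668971] 0.05001725058949352 [-0.44652487 -1.67166645  0.69460914]
[[150 169 167 164 161 161 158 155 179 228]
 [151 166 166 173 178 179 182 206 221 237]
 [132 138 131 138 158 178 211 235 241 243]
 [102 102  97  98 121 153 202 233 241 243]
 [132 106  97 116 120 125 163 203 217 233]
 [190 163 154 186 196 186 194 204 198 215]
 [226 220 208 216 222 218 220 221 214 216]
 [219 212 209 216 224 227 224 223 222 223]
 [227 213 207 204 205 205 203 207 213 222]
 [238 233 225 208 197 188 185 188 193 200]
 [216 220 222 224 225 212 211 206 196 186]
 [225 219 216 210 211 203 226 234 230 207]]
[[148 168 167 164 162 162 158 157 179 229]
 [149 166 166 174 179 180 183 206 221 238]
 [132 137 132 139 159 180 212 235 242 244]
 [104 104  99  97 121 154 203 233 242 243]
 [130 108  95  86  90 109 154 195 213 232]
 [188 163 144 105  70  73  91 119 144 180]
 [225 220 200 143  70  54  57  61  67  90]
 [218 211 196 140  73  58  53  50  49  52]
 [227 212 187 130  66  49  45  47  51  55]
 [238 232 211 164 119  94  86  73  59  53]
 [217 220 217 214 212 194 185 169 139 106]
 [226 219 216 209 209 199 221 228 221 193]]
tip [331.95   291.4125] [19 30  8 13 80]
0.0348950201653456 0.165024097787043
```

Scaled: -0.0025 m is -0.1.

hand_motion(plan=[0,-0.1,0,0,0,0,0,-0.1,0,0,0,0,0,0,0,0,0,0,0,0,0,0,0,0], finger_gap=0.04, grip_force=20)

```text
time: 11.1
tool_pos: [0.5561, 0.1727, 0.2267]
tool_rot: [-3.141, 0.0, 1.612]
contact_force: [0.1, -1.4, 1.1]
opening: 0.0399
grip_force: 2.4
```

```bash
python3 st.py
```

```text
rel 0.010109417729043852 0.2022413818713505 [0.55611135 0.17268579 0.22672641] 0.03994738854704106 [ 0.07887471 -1.40261149  1.12515558]
```

hand_motion(plan=[0,-0.08,0,0,0,0,0,0,0,0,0,0,0,0,0,0,0,0], finger_gap=0.034, grip_force=20)

```text
time: 11.35
tool_pos: [0.5542, 0.1726, 0.2266]
tool_rot: [-3.141, 0.0, 1.612]
contact_force: [0.5, -1.6, 0.4]
opening: 0.0342
grip_force: 2.0
```

```bash
python3 st.py
```

```text
rel 0.008169748608665874 0.20223324405674686 [0.55417364 0.17259816 0.22661801] 0.03419893704101108 [ 0.46957791 -1.63101513  0.4320955 ]
```

hand_motion(plan=[0,0,0,0,0,0,0,0,0,0,0,0,0,0,0,0,0,0,0,0,0,0,0,0,0,0,0,0,0,0,0,0,0,0,0,0], finger_gap=0.024, grip_force=20)

```text
time: 11.85
tool_pos: [0.5543, 0.1726, 0.2267]
tool_rot: [-3.141, 0.0, 1.612]
contact_force: [-0.4, -0.2, 1.2]
opening: 0.028
grip_force: 20.8
```

```bash
python3 st.py
cat > ck.py <<'E'
from h import *
c=robot.read_camera("side");im=c["image"]
print(im[309:321,380:390,0])
ot,s=blob(im,(8,150,120),(22,255,255),(310,255,400,310)); print("tip",ot,s)
a=.041;ey=np.array([-np.sin(a),np.cos(a)]);ex=np.array([np.cos(a),np.sin(a)]);K=np.array([.5543,-.0298])+.0443*ey
p=plane(c,ot,.066)[:2]-K;print(p@ex,p@ey)
E
python3 ck.py
```

```text
rel 0.008317592207999136 0.2021969421490269 [0.55432285 0.17256795 0.22666125] 0.02804110041795122 [-0.44812171 -0.21940546  1.2193978 ]
[[149 169 167 164 161 162 158 156 179 228]
 [150 165 165 173 178 179 182 205 221 237]
 [132 133 129 137 157 178 211 234 241 242]
 [101  99  93  96 119 152 202 232 241 242]
 [132 116 101 115 118 124 163 203 217 233]
 [190 166 154 185 195 185 193 204 198 215]
 [226 220 207 216 222 218 219 220 213 216]
 [219 211 209 215 224 226 224 223 222 223]
 [227 213 207 203 204 204 203 207 213 222]
 [237 233 224 208 197 187 184 188 193 200]
 [216 219 223 225 225 212 210 205 197 185]
 [225 218 215 210 210 202 226 234 230 206]]
tip [344.73626374 294.12087912] [31 33  9 13 91]
0.0177090643200608 0.1657481293573921
```

The lever is shut: the opening is 28.0 mm at 20 N grip, with the needle unchanged. I'll hold briefly and hand in.

hand_motion(plan=[0,0,0,0,0,0,0,0,0,0,0,0,0,0,0,0,0,0,0,0,0,0,0,0,0,0,0,0,0,0,0,0,0,0,0,0])

```text
time: 12.4
tool_pos: [0.5543, 0.1726, 0.2266]
tool_rot: [-3.141, 0.0, 1.612]
contact_force: [-1.4, -1.2, 0.4]
opening: 0.0279
grip_force: 20.7
```

```bash
python3 -c "
from cell import robot
print(robot.hand_in())"
```

```text
the job is handed in; nothing more can be done
None
```

I handed the job in at 12.4 s: the carrier is in the middle notch, the lever is shut and still pinched with the rod at about 20 N, and by my measurements the needle is within about 1.5 mm of the mark's middle (limit 2.5 mm); hand-in returned no verdict.

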